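# Turn on the air to the bag sealer

### The job

Two air pipes are fixed on the packing desk, each with a quarter-turn ball valve: one has a long lever handle, the other a short two-winged handle. Turn on the air to the bag sealer: swing the long lever anticlockwise (seen from above) all the way to its stop, so that it lies in line with its pipe. Leave the winged handle as it is.

Things in the scene. Friction and masses are not known exactly. Their poses are not given: they have to be found in the camera images.
- lever_tap (a joint): Angle (rad) of the long lever on the bag sealer's valve, about a vertical axis. 0 = shut, square to its pipe; 1.571 = fully open, in line with the pipe; hard stops at both. Grows anticlockwise seen from above; starts at 0 to 0.2; steady friction 0.35 N m, stays where left. Level straight bar 18 mm wide; black rubber sleeve 18 mm wide, 16 mm high, from 45 to 120 mm from the axis.
- lever_tap_axis (a point): Point on the lever's axis at mid-height of the lever, 95 mm above the desk, fixed to the pipe. Frame: y along the pipe, z up. The lever points along -x when shut, along -y when open. Below: brass valve on a steel pipe 25 mm thick, 250 mm long, its top 49 mm above the desk (clamps 50 mm). A round gauge, 44 mm across, 92 mm high, stands on the pipe 100 mm along +y.
- lever_tap_tip (a point): Free end of the long lever: middle of the sleeve's end face, 120 mm from the axis, 95 mm above the desk; it turns with the lever. Nothing but the pipe is below the lever's swing.
- wing_tap_tip (a point): End of one wing of the short handle on the other pipe's valve, 40 mm from its vertical axis, 95 mm above the desk; it turns with that handle. The handle is a bare steel bar 80 mm long over both wings, 12 mm wide, on a like pipe without a gauge. It may stand at any angle and is to be left as it is.

How it is judged:
At the end, for the whole second after the job is handed in: The long lever is at rest within 10 degrees of its fully open stop (joint above 1.396 rad), and the end of the winged handle is within 12 mm of where it was (value of joint lever_tap above 1.396 rad and velocity of joint lever_tap between -0.05 and 0.05 rad/s and distance of wing_tap_tip from where it was at the start of the episode below 0.012 m); the robot touches nothing.
It fails at once if the winged handle of the other valve is turned (its end moves more than 12 mm) (distance of wing_tap_tip from where it was at the start of the episode above 0.012 m).
It also fails if it takes over 32 s, if anything falls off the work surface, if the arm or the gripper's body presses on something with over 40 N, if the wrist force passes 120 N, or if a joint passes its speed limit or range.

### The arm

A 7-joint arm with a two-finger parallel gripper is mounted at the origin on the work surface. World frame = base frame: x ahead of the robot, y to its left, z up, the work surface at z = 0. Lengths are in m, angles in rad, forces in N, time in s.
With the tool pointing down it reaches from about 0.4 to 0.85 m from the base axis. Payload 6.9 kg.
Tool frame: the origin (TCP) lies on the mounting face of the last link; the fingertips stand 173 mm ahead of it and the grasp point (between the pads) lies 155 mm ahead of it; x points along the fingers, y is the direction in which the jaws open and shut, and the axes are right-handed (so a half turn about x gives the same grasp; the last joint's range is limited). The gripper opens to 85 mm and grips with 20 to 120 N. Pads are 22 mm wide; open, the fingers measure 114 mm over their backs; the gripper's body (76 mm by 85 mm) begins 54 mm behind the grasp point. The pads swing forward as they close: fully open they stand 13 mm farther back than shut.
Start: joints at [1.214, 0.507, -0.238, 1.5, 0.126, 1.149, -0.155], TCP at [0.278, -0.56, 0.405] pointing down, gripper open.
Joint ranges: [-3.08, 3.08], [-0.24, 2.05], [-1.43, 1.35], [0, 2.5], [-1.52, 4.66], [0.17, 1.96], [-2.89, 2.89]. Speed limits (rad/s): [2.39, 2.39, 3.14, 3.14, 3.14, 3.14, 3.14].

### API

Orientations are given as a 3x3 rotation matrix whose columns are the frame's x, y, z axes.
In Python, from cell import telemetry, vision, r gives the robot as it stands.
- The arm moves only by the shell command python3 -m pendant 'ROWS' [FORCE]. ROWS is JSON, a list of rows, each an object of numbers: "claw": the opening, from 0 (shut) to 1 (fully open); "tx", "ty", "tz": the shift along the world's x, y, z in m; "turn": the turn about the world's z in degrees. A call has 1 to 8 rows; each row is the pose to reach, as a shift and turn from the pose measured when the call began; what a row does not reach only later rows make up. A row lasts 1/12 s, in which the tool goes at most 41.7 mm and 7.16 degrees, less where a joint would pass 70% of its speed; a pose out of reach is approached as far as the arm can. A call with a gripper value outside its range is refused whole. The fingers move at their own pace and stop on an object; FORCE is the grip in N (left out, the last holds). Time passes only in rows, so rows that repeat a pose let the fingers close. It gives the time, the measured TCP pose, the force and the opening at its end, in the units of the state.
- telemetry.observe(): the state, without advancing time (a new reading comes with each control period).
- vision.capture(name): name is "scene" or "side" or "wrist"; returns (picture, depth): 384x512x3 uint8, red, green, blue; 384x512 float32, m along the optical axis (not along the pixel's ray), 0 where there is no reading.
- vision.calibration(name): a dict with "fx", "fy", "cx", "cy" (pixels), "distortion" ([k1, k2, p1, p2, k3] as OpenCV has them; the pictures are not rectified), "R" (3x3) and "t" (3): a world point X has camera coordinates R X + t. Camera axes: x right, y down, z forward; pixel columns grow to the right and rows downward; lengths in m; the calibration is good to about 2 mm. A picture is of the moment at which its call begins: read the wrist's pose just before it. calibration takes no time and is no camera call; for the wrist camera it gives the pose at the moment of the call.
- r.finish_job(): hands the job in, once; it reports no verdict.
The state is a dict: "clock": time; "joint_pos": joint angles; "joint_vel": joint speeds; "effort": joint torques, N m; "position": TCP position; "tool_rot": TCP orientation; "force": force on the tool from outside, world axes, zero at the start; "torque": the same for the moment, N m; "grip_width": opening from 0.0 (shut) to 1.0 (fully open).
Only numpy, scipy, OpenCV 4.12 (cv2) and the standard library are available. Lean on these libraries where they do the work, as an engineer would, in place of code of your own. Each camera call takes 0.05 s, during which the arm holds its last target. There are 200 camera calls.

## Working session

There is one attempt and no reset: what is moved stays moved. The work goes in short steps, Python scripts to look and compute and a shell command to move; the robot and the scene stay as the last step left them, time stands still between calls to the robot, and variables do not carry over. Pictures are saved under pics/ and viewed, about 8 in all and at most 12, crops included, and the job is handed in when it is done.

```bash
mkdir -p pics
python3 - <<'E'
from cell import telemetry, vision
import cv2,numpy as np
s=telemetry.observe();print(s['clock'],s['position'],np.round(s['tool_rot'],3).tolist(),s['grip_width'])
for n in("scene","side"):
    p,d=vision.capture(n);np.savez(f'pics/{n}.npz',p=p,d=d)
    cv2.imwrite(f'pics/{n}0.png',p[:,:,::-1])
    c=vision.calibration(n);print(n,-np.array(c['R']).T@c['t'],c['fx'],c['distortion'])
a=cv2.imread('pics/scene0.png');b=cv2.imread('pics/side0.png')
E
```

```text
0.0 [ 0.27833882 -0.55937041  0.40382182] [[-0.001, 0.446, -0.895], [0.002, -0.895, -0.446], [-1.0, -0.002, -0.0]] 1.0010245562181301
scene [1.05492406 0.1482571  0.82283666] 490.565537924194 [-0.11805322  0.          0.          0.          0.        ]
side [0.30363512 0.54754912 0.71438675] 365.5525530106401 [-0.05991671  0.          0.          0.          0.        ]
```

View pics/scene0.png

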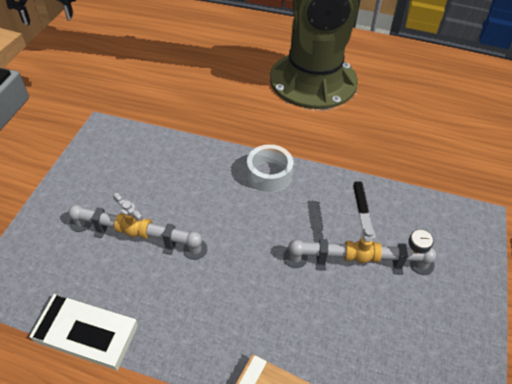

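View pics/side0.png

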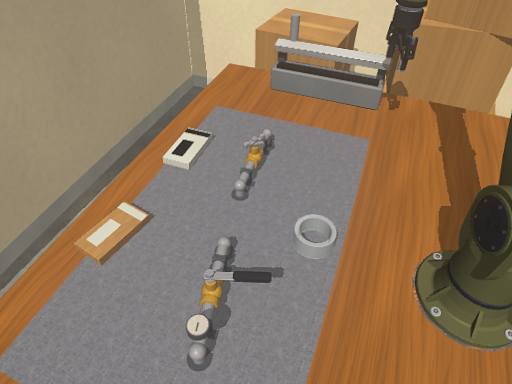

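The scene view shows the long lever on the right-hand pipe: sleeve at about (361,197), hub at about (368,233), gauge at (421,240). The winged handle is on the left pipe at about (127,208). The side view agrees: sleeve (252,277), hub (210,275), gauge (198,326).

```bash
cat > h.py <<'E'
import numpy as np,cv2
from cell import vision
def ray(c,uv,z):
    K=np.array([[c['fx'],0,c['cx']],[0,c['fy'],c['cy']],[0,0,1]])
    n=cv2.undistortPoints(np.float64(uv).reshape(-1,1,2),K,np.array(c['distortion'])).reshape(-1,2)
    R=np.array(c['R']);o=-R.T@c['t'];d=np.c_[n,np.ones(len(n))]@R
    return o+d*((z-o[2])/d[:,2])[:,None]
def blob(m,box):
    x0,y0,x1,y1=box;k=np.zeros(m.shape,np.uint8);k[y0:y1,x0:x1]=m[y0:y1,x0:x1]
    n,l,s,c=cv2.connectedComponentsWithStats(k);i=1+np.argmax(s[1:,4]);return l==i
def ends(m):
    v,u=np.nonzero(m);return np.c_[u,v].astype(float)
E
python3 - <<'E'
from h import *
boxes={'scene':((345,175,380,220),(405,225,440,248),(340,235,390,270)),'side':((230,265,275,288),(185,312,213,340),(195,270,225,310))}
for n,(bs,bg,bv) in boxes.items():
    f=np.load(f'pics/{n}.npz');p=f['p'].astype(int);c=vision.calibration(n)
    black=(p.max(2)<45).astype(np.uint8);white=(p.min(2)>170).astype(np.uint8)
    brass=((p[:,:,0]-p[:,:,2])>70).astype(np.uint8)
    X=ray(c,ends(blob(black,bs)),.101)
    m=X[:,:2].mean(0);w,V=np.linalg.eigh(np.cov((X[:,:2]-m).T));a=V[:,1];a=a if a[0]>0 else -a
    t=(X[:,:2]-m)@a;q=(X[:,:2]-m)@V[:,0]
    print(n,'sleeve centre',m,'len',np.ptp(t),'wid',np.ptp(q),'dir to axis',a,'tip',m+a*t.min(),'axis est',m+a*(t.min()+.12))
    print(' gauge',ray(c,ends(blob(white,bg)),.092)[:,:2].mean(0),np.ptp(ray(c,ends(blob(white,bg)),.092),0),' brass@.045',ray(c,ends(blob(brass,bv)),.045)[:,:2].mean(0))
c=vision.calibration('scene');print('pipe ends@.037',ray(c,[[296,251],[428,258]],.037))
print('wing ends', ray(c,[[118,197],[134,216]],.1))
E
```

```text
scene sleeve centre [0.44682014 0.17954516] len 0.07241020573139825 wid 0.016793267864555417 dir to axis [0.94706484 0.32104234] tip [0.41205657 0.16776078] axis est [0.52570436 0.20628586]
 gauge [0.49962426 0.30468421] [0.0375668 0.0372323 0.       ]  brass@.045 [0.52655967 0.21097568]Traceback (most recent call last):
  File "<stdin>", line 7, in <module>
  File "h.py", line 10, in blob
    n,l,s,c=cv2.connectedComponentsWithStats(k);i=1+np.argmax(s[1:,4]);return l==i
                                                    ~~~~~~~~~^^^^^^^^^
    return _wrapfunc(a, 'argmax', axis=axis, out=out, **kwds)
    return bound(*args, **kwds)
ValueError: attempt to get argmax of an empty sequence
```

Everything checks out. The axis is at about (0.526,0.207), the sleeve is 72 mm long and the gauge stands 101 mm from the axis. That puts the pipe's yaw at about 15° and the lever at about 0.07 rad. I'll shut the fingers, come down on the lever's +y side and push it round on an arc.

```bash
python3 -m pendant '[{"claw":0,"tx":0.17,"ty":0.39,"tz":0,"turn":-8},{"claw":0,"tx":0.17,"ty":0.39,"tz":0,"turn":-8},{"claw":0,"tx":0.17,"ty":0.39,"tz":0,"turn":-8},{"claw":0,"tx":0.17,"ty":0.39,"tz":0,"turn":-8},{"claw":0,"tx":0.17,"ty":0.39,"tz":0,"turn":-8},{"claw":0,"tx":0.17,"ty":0.39,"tz":0,"turn":-8},{"claw":0,"tx":0.17,"ty":0.39,"tz":0,"turn":-8},{"claw":0,"tx":0.17,"ty":0.39,"tz":0,"turn":-8}]'
```

```text
clock: 0.77
position: [0.4117, -0.2519, 0.404]
tool_rot: [[-0.001, 0.316, -0.949], [0.002, -0.949, -0.316], [-1.0, -0.002, 0.0]]
force: [1.2, -0.1, 0.2]
grip_width: 0.001
```

Next target is (0.420, 0.2235), a shift of (+0.008, +0.475).

```bash
python3 -m pendant '[{"tx":0.01,"ty":0.475},{"tx":0.01,"ty":0.475},{"tx":0.01,"ty":0.475},{"tx":0.01,"ty":0.475},{"tx":0.01,"ty":0.475},{"tx":0.01,"ty":0.475},{"tx":0.01,"ty":0.475},{"tx":0.01,"ty":0.475}]'
python3 -m pendant '[{"tx":0.008,"ty":0.15},{"tx":0.008,"ty":0.15},{"tx":0.008,"ty":0.15},{"tx":0.008,"ty":0.15},{"tx":0.008,"ty":0.15},{"tx":0.008,"ty":0.15}]'
```

```text
invalid input at $[0]: expected keys claw, tx, ty, tz, turn
invalid input at $[0]: expected keys claw, tx, ty, tz, turn
```

```bash
python3 -m pendant '[{"claw":0,"tx":0.01,"ty":0.475,"tz":0,"turn":0},{"claw":0,"tx":0.01,"ty":0.475,"tz":0,"turn":0},{"claw":0,"tx":0.01,"ty":0.475,"tz":0,"turn":0},{"claw":0,"tx":0.01,"ty":0.475,"tz":0,"turn":0},{"claw":0,"tx":0.01,"ty":0.475,"tz":0,"turn":0},{"claw":0,"tx":0.01,"ty":0.475,"tz":0,"turn":0},{"claw":0,"tx":0.01,"ty":0.475,"tz":0,"turn":0},{"claw":0,"tx":0.01,"ty":0.475,"tz":0,"turn":0}]'
```

```text
clock: 1.43
position: [0.418, 0.0812, 0.4041]
tool_rot: [[-0.001, 0.316, -0.949], [0.001, -0.949, -0.316], [-1.0, -0.001, 0.0]]
force: [1.2, 0.3, -0.6]
grip_width: -0.001
```

```bash
python3 -m pendant '[{"claw":0,"tx":0.001,"ty":0.041,"tz":0,"turn":0},{"claw":0,"tx":0.002,"ty":0.08,"tz":0,"turn":0},{"claw":0,"tx":0.002,"ty":0.118,"tz":0,"turn":0},{"claw":0,"tx":0.002,"ty":0.142,"tz":-0.02,"turn":0},{"claw":0,"tx":0.002,"ty":0.142,"tz":-0.05,"turn":0},{"claw":0,"tx":0.002,"ty":0.142,"tz":-0.08,"turn":0},{"claw":0,"tx":0.002,"ty":0.142,"tz":-0.1,"turn":0},{"claw":0,"tx":0.002,"ty":0.142,"tz":-0.1,"turn":0}]'
python3 - <<'E'
from h import *
for n in("scene","wrist"):
    p,d=vision.capture(n);cv2.imwrite(f'pics/{n}1.png',p[:,:,::-1])
E
```

```text
clock: 2.1
position: [0.4188, 0.2224, 0.3005]
tool_rot: [[-0.007, 0.317, -0.948], [-0.002, -0.948, -0.317], [-1.0, -0.0, 0.007]]
force: [-0.6, -0.2, 0.2]
grip_width: 0.0
```

View pics/wrist1.png

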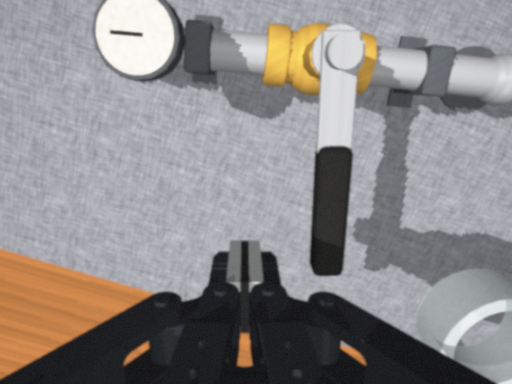

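The wrist view shows the fingertips at (245,245), beside the sleeve (x 312–350, y 148–275) on its +y side, with the gauge at (138,35) well clear. I'll compute the arc next.

```bash
python3 - <<'E'
import numpy as np
ax=np.array([.526,.207]);T=np.array([.4188,.2224])
for off,phi in [(.05,198.7),(.025,198.7)]+[(.02,p) for p in np.arange(204,292,6)]+[(.02,288.9),(.06,288.9)]:
    f=np.radians(phi);u=np.array([np.cos(f),np.sin(f)]);n=np.array([-u[1],u[0]])
    print(off,round(phi-198.7,1),np.round(ax+.095*u-off*n-T,4))
E
python3 -m pendant '[{"claw":0,"tx":0,"ty":0,"tz":-0.02,"turn":0},{"claw":0,"tx":0.001,"ty":0.001,"tz":-0.04,"turn":0},{"claw":0,"tx":0.001,"ty":0.001,"tz":-0.046,"turn":0},{"claw":0,"tx":0.001,"ty":0.001,"tz":-0.046,"turn":0}]'
```

```text
0.05 0.0 [0.0012 0.0015]
0.025 0.0 [ 0.0092 -0.0222]
0.02 5.3 [ 0.0123 -0.0358]
0.02 11.3 [ 0.0149 -0.0456]
0.02 17.3 [ 0.0186 -0.0551]
0.02 23.3 [ 0.0232 -0.0641]
0.02 29.3 [ 0.0288 -0.0726]
0.02 35.3 [ 0.0352 -0.0805]
0.02 41.3 [ 0.0424 -0.0877]
0.02 47.3 [ 0.0503 -0.0941]
0.02 53.3 [ 0.0588 -0.0996]
0.02 59.3 [ 0.0679 -0.1042]
0.02 65.3 [ 0.0774 -0.1078]
0.02 71.3 [ 0.0872 -0.1104]
0.02 77.3 [ 0.0972 -0.112 ]
0.02 83.3 [ 0.1074 -0.1125]
0.02 89.3 [ 0.1175 -0.1119]
0.02 90.2 [ 0.1191 -0.1118]
0.06 90.2 [ 0.0812 -0.1247]
clock: 2.53
position: [0.4211, 0.2242, 0.2581]
tool_rot: [[-0.003, 0.316, -0.949], [0.0, -0.949, -0.316], [-1.0, -0.001, 0.002]]
force: [0.4, 0.2, 0.0]
grip_width: 0.001
```

```bash
python3 -m pendant '[{"claw":0,"tx":0.004,"ty":-0.012,"tz":-0.004,"turn":0},{"claw":0,"tx":0.007,"ty":-0.024,"tz":-0.004,"turn":0},{"claw":0,"tx":0.010,"ty":-0.037,"tz":-0.004,"turn":5},{"claw":0,"tx":0.0125,"ty":-0.047,"tz":-0.004,"turn":11},{"claw":0,"tx":0.016,"ty":-0.057,"tz":-0.004,"turn":17},{"claw":0,"tx":0.021,"ty":-0.066,"tz":-0.004,"turn":23},{"claw":0,"tx":0.0265,"ty":-0.0745,"tz":-0.004,"turn":29}]'
python3 - <<'E'
from h import *
p,d=vision.capture("wrist");cv2.imwrite('pics/wrist2.png',p[:,:,::-1])
E
```

```text
clock: 3.12
position: [0.4482, 0.1498, 0.2556]
tool_rot: [[0.0, 0.74, -0.672], [0.001, -0.672, -0.74], [-1.0, -0.001, -0.001]]
force: [-1.0, 5.5, -1.5]
grip_width: 0.001
```

View pics/wrist2.png

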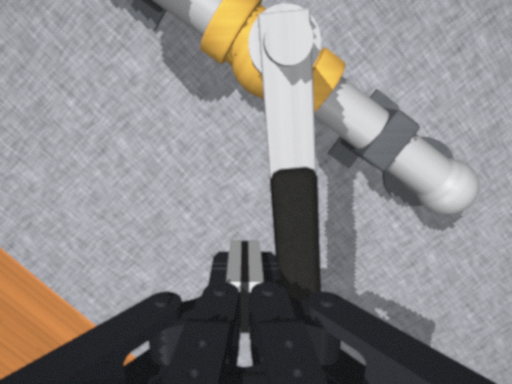

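The lever is in contact with the finger's side and turning: 5.5 N, sleeve at (297,235). I'll carry on along the arc.

```bash
python3 -m pendant '[{"claw":0,"tx":0.006,"ty":-0.008,"tz":0,"turn":6},{"claw":0,"tx":0.013,"ty":-0.015,"tz":0,"turn":12},{"claw":0,"tx":0.021,"ty":-0.0215,"tz":0,"turn":18},{"claw":0,"tx":0.0295,"ty":-0.027,"tz":0,"turn":24},{"claw":0,"tx":0.0385,"ty":-0.0315,"tz":0,"turn":30},{"claw":0,"tx":0.048,"ty":-0.035,"tz":0,"turn":36},{"claw":0,"tx":0.058,"ty":-0.038,"tz":0,"turn":42},{"claw":0,"tx":0.068,"ty":-0.0395,"tz":0,"turn":48}]'
```

```text
clock: 3.83
position: [0.5169, 0.1076, 0.2562]
tool_rot: [[-0.001, 0.994, 0.108], [-0.001, 0.108, -0.994], [-1.0, -0.001, 0.001]]
force: [-4.4, 2.7, -0.6]
grip_width: -0.003
```

```bash
python3 -m pendant '[{"claw":0,"tx":0.007,"ty":0.001,"tz":0,"turn":4},{"claw":0,"tx":0.012,"ty":0.002,"tz":0,"turn":8},{"claw":0,"tx":0.012,"ty":0.002,"tz":0,"turn":8}]'
python3 - <<'E'
from h import *
p,d=vision.capture("wrist");cv2.imwrite('pics/wrist3.png',p[:,:,::-1])
p,d=vision.capture("scene");cv2.imwrite('pics/scene3.png',p[:,:,::-1])
E
```

```text
clock: 4.08
position: [0.5244, 0.1073, 0.2558]
tool_rot: [[-0.013, 0.969, 0.247], [-0.009, 0.247, -0.969], [-1.0, -0.015, 0.005]]
force: [-22.6, -6.0, 13.3]
grip_width: -0.002
```

View pics/wrist3.png

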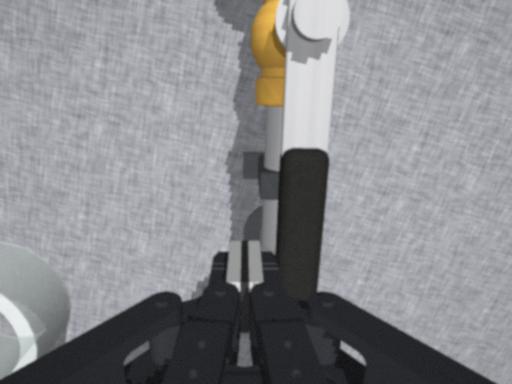

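The lever now runs parallel to its pipe in the view, and the force has jumped to 23 N, so it is at the stop. I'll back off along -x, rise, and verify.

```bash
python3 -m pendant '[{"claw":0,"tx":-0.02,"ty":-0.005,"tz":0,"turn":0},{"claw":0,"tx":-0.045,"ty":-0.01,"tz":0,"turn":0},{"claw":0,"tx":-0.05,"ty":-0.01,"tz":0.03,"turn":0},{"claw":0,"tx":-0.05,"ty":-0.01,"tz":0.07,"turn":0},{"claw":0,"tx":-0.05,"ty":-0.01,"tz":0.11,"turn":0},{"claw":0,"tx":-0.08,"ty":-0.01,"tz":0.13,"turn":0},{"claw":0,"tx":-0.1,"ty":-0.01,"tz":0.15,"turn":0},{"claw":0,"tx":-0.1,"ty":-0.01,"tz":0.15,"turn":0}]'
python3 - <<'E'
from h import *
p,d=vision.capture("scene");cv2.imwrite('pics/scene4.png',p[:,:,::-1]);np.savez('pics/scene4.npz',p=p)
p2,_=vision.capture("side");cv2.imwrite('pics/side4.png',p2[:,:,::-1])
c=vision.calibration('scene');a=np.load('pics/scene.npz')['p'].astype(int)
dd=np.abs(p.astype(int)-a).max(2)[180:260,60:210];print('wing-area changed px',(dd>40).sum())
black=(p.max(2)<45).astype(np.uint8)
try:
    X=ray(c,ends(blob(black,(295,205,370,275))),.101)[:,:2];m=X.mean(0);w,V=np.linalg.eigh(np.cov((X-m).T));u=V[:,1];u=u if u[1]<0 else -u
    print('sleeve',m,np.ptp((X-m)@u),np.ptp((X-m)@V[:,0]),u,'joint',np.arctan2(u[1],u[0])-np.arctan2(-.257,-.966),'by axis',np.arctan2(*(m-[.526,.207])[::-1])-np.arctan2(-.257,-.966))
except Exception as e: print(e)
E
```

```text
clock: 4.85
position: [0.4214, 0.0984, 0.4098]
tool_rot: [[-0.008, 0.97, 0.243], [-0.011, 0.243, -0.97], [-1.0, -0.01, 0.009]]
force: [0.1, 0.7, 0.1]
grip_width: -0.0
wing-area changed px 291
sleeve [0.54531445 0.12733205] 0.07018953486812067 0.021054934302708404 [ 0.23959376 -0.97087323] joint 1.552721310308187 by axis 1.5486217267932278
```

View pics/scene4.png

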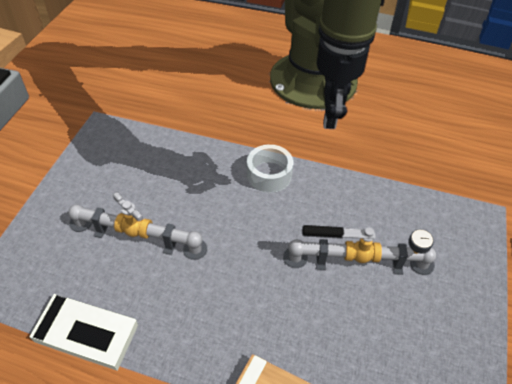

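The lever lies in line with its pipe, sleeve at (323,231). The wing handle is still at (127,208), as before; the changed pixels there appear to be the arm's shadow. The gripper is clear.

```bash
python3 -c "
from cell import r
print(r.finish_job())"
```

```text
the job is handed in; nothing more can be done
None
```

The long lever is swung fully anticlockwise to its stop, the winged handle was left alone, and the job is handed in. I pushed the lever round with the shut fingertips until the force rose to about 23 N. Then I backed off and raised the gripper clear, at about 4.9 s on the clock.

- **Lever angle:** the last scene picture gives about 1.55 rad, measured two ways (1.553 and 1.549), against the 1.396 rad needed.
- **Contact:** the force on the tool was back to about 0 N.
- **Winged handle:** it looks the same as at the start. A pixel comparison of that area showed 291 changed pixels, which I put down to the arm's shadow and did not check further.
- **Failed check:** the sleeve detection in the first side-camera picture gave nothing, so the measurements rest on the scene camera. I only used the side and wrist views by eye.

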